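# Open the pot whose cap has an unknown thread hand

### The arm

A 6-joint arm with a two-finger parallel gripper is mounted at the origin on a cart in front of the work surface, level with it; the furniture and walls round the work are solid. World frame = base frame: x ahead of the robot, y to its left, z up, the work surface at z = 0. Lengths are in mm, angles in degrees, forces in N, time in s.
With the tool pointing down it reaches from about 300 to 850 mm from the base axis. Payload 4.2 kg.
Tool frame: the origin (TCP) lies midway between the tips of the shut fingers; the grasp point (between the pads) lies 19 mm behind it; z points along the fingers, y is the direction in which the jaws open and shut (so a half turn about z gives the same grasp; the last joint's range is limited). The gripper opens to 91 mm and grips with 3 to 60 N. Pads are 32 mm wide; open, the fingers measure 118 mm over their backs; the gripper's body (76 mm by 178 mm) begins 60 mm behind the grasp point.
Start: joints at [66.349, 18.312, 89.639, -0, 72.044, -1.146], TCP at [220.1, 531.224, 213.976] pointing down, gripper open.
Joint ranges: [-177.97, 177.97], [-48.28, 115.42], [12.27, 149.76], [-77.06, 257.06], [2.81, 150.46], [-146.56, 146.56]. Speed limits (degrees/s): [147.25, 147.25, 180, 180, 180, 180].

### API

Orientations are given as [roll, pitch, yaw] about the fixed x, y, z axes, in that order (R = Rz(yaw) Ry(pitch) Rx(roll)).
In Python, from workcell import env gives the robot as it stands.
- The arm moves only by the shell command python3 -m jog 'ROWS' [FORCE]. ROWS is JSON, a list of rows, each an object of numbers: "dx", "dy", "dz": the shift along the world's x, y, z in m; "wx", "wy", "wz": the turn, a rotation vector about the world's x, y, z in rad; "grip": the gripper's target within -1 to 1 (shut at 1, half-way at 0, fully open at -1). In form: [{"dx": .., "dy": .., "dz": .., "wx": .., "wy": .., "wz": .., "grip": ..}, ...]. A call has 1 to 10 rows; each row shifts and turns the commanded pose from where the row before left it; what a row does not reach is not made up. A row lasts 1/10 s, in which the tool goes at most 50 mm and 8.59 degrees, less where a joint would pass 70% of its speed; a pose out of reach is approached as far as the arm can. A call with a gripper value outside its range is refused whole. The fingers move at their own pace and stop on an object; FORCE is the grip in N (left out, the last holds). Time passes only in rows, so rows that do not move let the fingers close. It gives the time, the measured TCP pose, the force and the opening at its end, in the units of the state.
- env.state(): the state, without advancing time (a new reading comes with each control period).
- env.grab_frame(name): name is "side" or "top" or "wrist"; returns the picture (480x640x3 uint8, red, green, blue); there is no depth.
- env.get_calibration(name): a dict with "fx", "fy", "cx", "cy" (pixels), "R" (3x3) and "t" (3): a world point X has camera coordinates R X + t. Camera axes: x right, y down, z forward; pixel columns grow to the right and rows downward; lengths in mm; the calibration is good to about 2 mm. A picture is of the moment at which its call begins: read the wrist's pose just before it. get_calibration takes no time and is no camera call; for the wrist camera it gives the pose at the moment of the call.
- env.job_done(): hands the job in, once; it reports no verdict.
The state is a dict: "time_s": time; "qpos": joint angles; "qvel": joint speeds; "effort": joint torques, N m; "ee_pos": TCP position; "ee_rot": TCP orientation; "force": force on the tool from outside, world axes, zero at the start; "torque": the same for the moment, N m; "gripper_width": finger opening in mm.
Only numpy, scipy, OpenCV 4.12 (cv2) and the standard library are available. Lean on these libraries where they do the work, as an engineer would, in place of code of your own. Each camera call takes 0.05 s, during which the arm holds its last target. There are 200 camera calls.

### The job

Swing the fixture's hook shut over the foot of the aluminium pot until it rests in its catch, and leave it shut. Then unscrew the pot's black cap - nobody knows whether its thread is right- or left-handed, so find out by trying it one way and the other - and lift it straight off. Finish while still holding the cap level in the gripper, well clear of the pot (about 8 cm above where it sat), with the pot left seated in the fixture and the things lying around it left alone.

Things in the scene. Friction and masses are not known exactly. Their poses are not given: they have to be found in the camera images.
- fixture: grey base plate, 190x118x10 mm, fixed to the bench, with a square aluminium pocket (102x102 outside, rim at z = 20 mm) that holds the pot's foot. Origin: on the bench, under the pocket's centre, z up, yaw about +-0.4 rad. The hook runs along its -y side; its catch (steel post with a lip, 39 mm high) stands at (-64, -30) mm.
- hook (a joint): angle of the steel hook about its vertical hinge at (68, -37) mm of the fixture: 0 = shut (against its stop, lying over the pot's foot, parallel to the fixture's -x, under the catch's lip), positive = swung open toward the fixture's -y side, anticlockwise from above, up to 1.5. Starts open at 0.7 to 1.2; stays where it is left; needs about 1 N at the handle.
- hook_pin (a point): centre of the top face of the hook's upright black handle pin: 14 mm diameter, 66 mm tall, its top at z = 96 mm, 153 mm from the hinge. The pin is round, so fingers may pivot on it. Shut, the pin stands at (-85, -37) mm of the fixture.
- hook_hinge (a point): point on the hook's hinge axis, z = 26 mm
- pot: aluminium pot standing loose in the pocket (1 mm play): square foot 84x84x10 mm, round body 56 mm diameter up to 65 mm, then a narrow neck (mostly hidden by the cap) up to 94 mm. Origin: centre of the foot's underside, 10 mm above the bench when seated; z up.
- cap: black round ribbed cap on the pot, 52 mm diameter, 32 mm high (plus a 3 mm grey pointer rib on top, along the cap's +x from the centre to the rim), 60 g. Origin: centre of its underside, 76 mm above the bench and 66 mm above the pot's origin when on; its x is along the pot's x within 0.06 rad at first.
- cap_top (a point): the cap's top centre, 32 mm over its origin. Hidden short thread, hand differs between starts. Turned about z the wrong way, the cap stops hard within 0.2 rad; the right way it turns easily and comes free from about 0.9 rad, with an end stop at about 1.05 rad. It does not rise while turning; once free it lifts straight off, over 20 mm of neck.
- tape_yellow: yellow tape roll, lying flat, 62x62x19 mm, bystander; origin at the centre of its underside
- side_cutters: orange-handled side cutters, 119x85x12 mm, bystander; origin at the centre of its underside
- flux_jar: round tin with black lid, 46x46x35 mm, bystander; origin at the centre of its underside
- driver_red: red-handled screwdriver, 137x97x24 mm, bystander; origin at the centre of its underside
- spare_pack: black battery pack, 63x93x30 mm, bystander; origin at the centre of its underside
- solder_reel: white reel, 60x60x36 mm, bystander; origin at the centre of its underside
Not all that is in view belongs to the job. Leave any yellow look-alike of the cap alone.

How it is judged:
By the outcome, as a careful person would: the job done as asked, in the order asked, and still so for the second after the job is handed in, while the arm keeps its last pose, push and grip.
It also fails if it takes over 72 s, if anything falls off the work surface, if the arm or the gripper's body presses on something with over 40 N, if the wrist force passes 120 N, or if a joint passes its speed limit or range.

## Working session

There is one attempt and no reset: what is moved stays moved. The work goes in short steps, Python scripts to look and compute and a shell command to move; the robot and the scene stay as the last step left them, time stands still between calls to the robot, and variables do not carry over. Pictures are saved under pics/ and viewed, about 8 in all and at most 12, crops included, and the job is handed in when it is done.

```bash
mkdir -p pics; ls
python3 - <<'E'
from workcell import env
import cv2
print(env.state())
for n in("top","side"):
    c=env.get_calibration(n);print(n,c)
    cv2.imwrite(f"pics/{n}0.png",env.grab_frame(n)[:,:,::-1])
E
```

```text
pics
{'time_s': 0.0, 'qpos': array([ 6.63475451e+01,  1.83513219e+01,  8.97066920e+01,  1.37641164e-03,
        7.20431499e+01, -1.14463317e+00]), 'qvel': array([-0.05699312,  0.0648833 ,  0.07725121, -0.06708777,  0.02003927,
       -0.06488887]), 'effort': array([ 2.62516078e-03, -4.12461591e+01, -2.31972420e+01,  7.30457157e-02,
        4.58003778e-02, -1.47043397e-04]), 'ee_pos': array([219.89314719, 530.74613126, 213.12154053]), 'ee_rot': array([-1.79898883e+02, -3.32922794e-03,  1.57491750e+02]), 'force': array([-0.09149134,  0.25468284,  0.28372128]), 'torque': array([-0.00760641,  0.02655579, -0.00505358]), 'gripper_width': 91.30009405231185}
top {'fx': 477.0003890428365, 'fy': 477.0003890428365, 'cx': 321.9986152321071, 'cy': 240.876291921115, 'R': array([[ 0.05842534, -0.99828317, -0.0041465 ],
       [-0.97648999, -0.05628557, -0.20808466],
       [ 0.20749403,  0.01620643, -0.97810203]]), 't': array([-130.21090319,  619.93497187, 1135.05215767])}
side {'fx': 575.2578337824076, 'fy': 575.2578337824076, 'cx': 322.26862798063945, 'cy': 237.29471866425897, 'R': array([[-0.99129374, -0.13117934, -0.0113447 ],
       [-0.06429613,  0.55745454, -0.82771399],
       [ 0.11490313, -0.81977827, -0.56103552]]), 't': array([ 591.10014069,  173.15252185, 1236.39577686])}
```

View pics/top0.png

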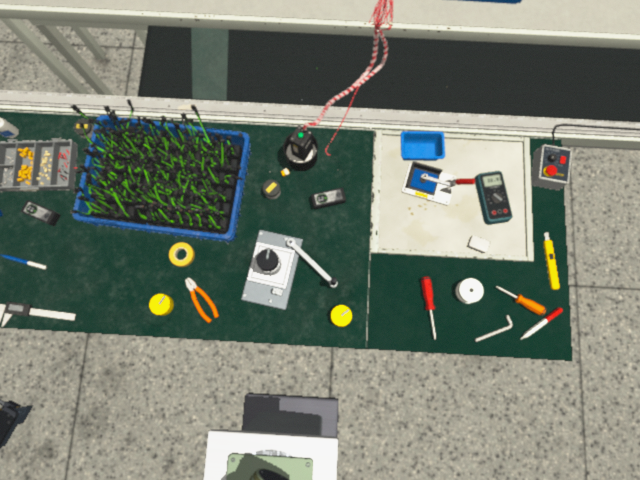

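View pics/side0.png

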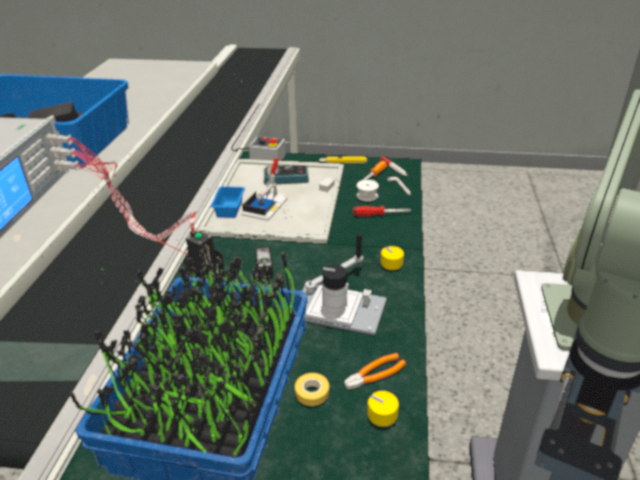

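The top view shows the fixture at about (270,268), black cap at (267,260), hinge at (291,243), handle pin at (333,284) and catch at (277,291). Could be mistaken for the cap: yellow caps at (161,304) and (341,316), and the flux jar at (271,188). My choice is the black cap on the aluminium pot, at (267,260).

```bash
cat > h.py <<'E'
from workcell import env
import numpy as np, cv2
def ray(n,u,v,z,c=None):
    c=c or env.get_calibration(n)
    R=np.array(c["R"]);t=np.array(c["t"])
    d=R.T@np.array([(u-c["cx"])/c["fx"],(v-c["cy"])/c["fy"],1]);o=-R.T@t
    return o+d*(z-o[2])/d[2]
def proj(n,X,c=None):
    c=c or env.get_calibration(n)
    p=np.array(c["R"])@np.array(X)+np.array(c["t"])
    return np.array([c["fx"]*p[0]/p[2]+c["cx"],c["fy"]*p[1]/p[2]+c["cy"]])
E
python3 - <<'E'
from h import *
im=cv2.imread("pics/top0.png");im2=cv2.imread("pics/side0.png")
a=cv2.resize(im[220:320,230:360],None,fx=6,fy=6,interpolation=cv2.INTER_CUBIC)[:, :780]
cv2.imwrite("pics/c0.png",a)
for k,uv,z in(("cap",(266,261),108),("hinge",(291,243),35),("pin?",(333,284),96),("catch",(277,291),39)):print(k,ray("top",*uv,z))
E
```

```text
cap [560.20844755  36.7016669  108.        ]
hinge [622.60706265 -14.08516539  35.        ]
pin? [ 515.62421933 -127.13460386   96.        ]
catch [496.71378913  11.88790752  39.        ]
```

View pics/c0.png

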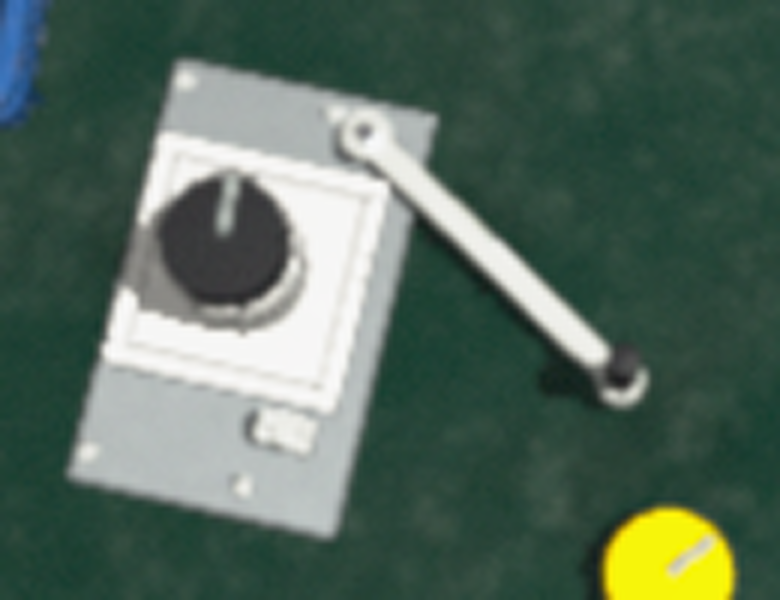

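The close crop shows the black ribbed cap with a grey pointer on the pot, so the choice stands. Hook hinge is at crop (362,132), handle pin top at (623,357) and plate corners are clear. Next I'll compute the poses.

Run:
```python
from h import *
f=lambda u,v,z:ray("top",230+(u-2.5)/6,220+(v-2.5)/6,z)
P=np.array([f(*p,10) for p in((178,60),(438,115),(335,538),(70,478))])
c=P.mean(0);print(P.round(1),c)
v=(P[0]+P[1]-P[2]-P[3])/2;w=(P[0]+P[3]-P[1]-P[2])/2
print("len",np.linalg.norm(v),np.linalg.norm(w),"yaw",np.arctan2(v[1],v[0]),np.arctan2(-w[0],w[1]))
y=(np.arctan2(v[1],v[0])+np.arctan2(-w[0],w[1]))/2
R=np.array([[np.cos(y),-np.sin(y)],[np.sin(y),np.cos(y)]])
cap=f(226,237,108)
print("cap",cap)
h=f(362,132,34);p=f(623,357,96);print("hinge",h,"pin",p,np.linalg.norm((p-h)[:2]))
o=h[:2]-R@[68,-37];print("origin from hinge",o,"plate c",c)
o=(o+cap[:2])/2
print("shut pin",o+R@[-85,-37],"catch",o+R@[-64,-30])
d=p-h;print("hook angle",np.arctan2(d[1],d[0])-y-np.pi+2*np.pi)
print(env.get_calibration("wrist"))
```

```text
[[659.1  74.6  10. ]
 [640.9 -41.7  10. ]
 [454.3 -10.2  10. ]
 [473.1 105.   10. ]] [556.84907641  31.90560772  10.        ]
len 188.78838808317047 117.18475910157677 yaw -0.16467196687780505 -0.15854230015581836
cap [565.03843473  34.08572993 108.        ]
hinge [626.37646278 -10.94058145  34.        ] pin [ 527.54053069 -127.49917982   96.        ] 152.82162257228856
origin from hinge [565.21597573  36.51882041] plate c [556.84907641  31.90560772  10.        ]
shut pin [475.28128795  12.46127807] catch [497.13398942  15.99107108]
hook angle 1.0291003889082422
{'fx': 431.777752392494, 'fy': 431.777752392494, 'cx': 317.3012876179609, 'cy': 240.06218845698064, 'R': array([[ 0.38249176,  0.92395775, -0.0014593 ],
       [ 0.89016027, -0.36807639,  0.26857861],
       [ 0.24761816, -0.10402811, -0.96325666]]), 't': array([-573.17850811,  -31.06394056,  390.8436824 ])}
```

```bash
python3 -m jog '[{"dx":0.0192,"dy":-0.0411,"wz":-0.1175,"grip":-1},{"dx":0.0192,"dy":-0.0411,"wz":-0.1175},{"dx":0.0192,"dy":-0.0411,"wz":-0.1175},{"dx":0.0192,"dy":-0.0411,"wz":-0.1175},{"dx":0.0192,"dy":-0.0411,"wz":-0.1175},{"dx":0.0192,"dy":-0.0411,"wz":-0.1175},{"dx":0.0192,"dy":-0.0411,"wz":-0.1175},{"dx":0.0192,"dy":-0.0411,"wz":-0.1175}]' 20
python3 -m jog '[{"dx":0.0192,"dy":-0.0411,"wz":-0.1175},{"dx":0.0192,"dy":-0.0411,"wz":-0.1175},{"dx":0.0192,"dy":-0.0411,"wz":-0.1175},{"dx":0.0192,"dy":-0.0411,"wz":-0.1175},{"dx":0.0192,"dy":-0.0411,"wz":-0.1175},{"dx":0.0192,"dy":-0.0411,"wz":-0.1175},{"dx":0.0192,"dy":-0.0411,"wz":-0.1175},{"dx":0.0192,"dy":-0.0411,"wz":-0.1175},{},{}]'
python3 - <<'E'
from h import *
s=env.state();print(s["ee_pos"],s["ee_rot"],s["qpos"],s["gripper_width"])
c=env.get_calibration("wrist");im=env.grab_frame("wrist")[:,:,::-1].copy()
print("pred pin",proj("wrist",[527.5,-127.5,96],c),"hinge",proj("wrist",[626.4,-11,34],c),"cap",proj("wrist",[565,35,108],c))
np.savez("pics/w1.npz",**c)
cv2.imwrite("pics/w1.png",im)
E
```

```text
[219.92715173 530.78871187 213.20442641] [-1.79908694e+02 -1.96892822e-03  1.57492500e+02] [ 6.63468238e+01  1.83479088e+01  8.96995080e+01  1.50243868e-04
  7.20439098e+01 -1.14572423e+00] 90.87069464850707
pred pin [-160.46630066  739.16229929] hinge [ 28.69227635 693.13536666] cap [-14.2713314  738.10061869]invalid input
invalid input
```

View pics/w1.png

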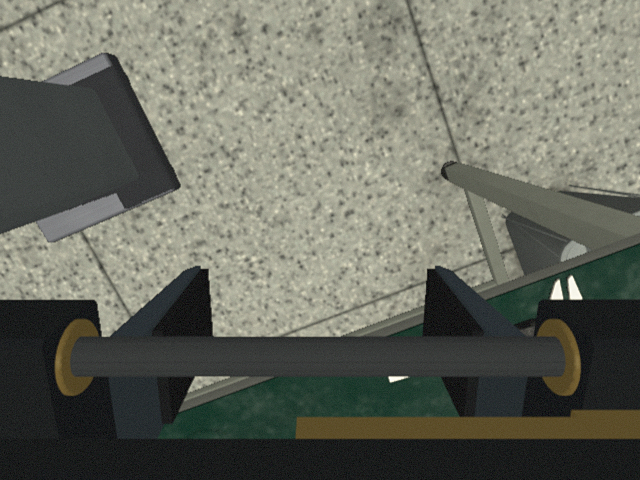

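The jog call was refused, so the arm hasn't moved and this picture only shows the floor. Probably every field is required, so I'll test with one complete row.

```bash
python3 -m jog '[{"dx":0.0192,"dy":-0.0411,"dz":0,"wx":0,"wy":0,"wz":-0.1175,"grip":-1}]' 20
```

```text
time_s: 0.25
ee_pos: [238.4, 493.0, 213.1]
ee_rot: [179.9, -0.1, 150.8]
force: [0.8, 0.4, 0.3]
gripper_width: 91.6
```

```bash
python3 -m jog '[{"dx":0.0192,"dy":-0.0411,"dz":0,"wx":0,"wy":0,"wz":-0.1175,"grip":-1},{"dx":0.0192,"dy":-0.0411,"dz":0,"wx":0,"wy":0,"wz":-0.1175,"grip":-1},{"dx":0.0192,"dy":-0.0411,"dz":0,"wx":0,"wy":0,"wz":-0.1175,"grip":-1},{"dx":0.0192,"dy":-0.0411,"dz":0,"wx":0,"wy":0,"wz":-0.1175,"grip":-1},{"dx":0.0192,"dy":-0.0411,"dz":0,"wx":0,"wy":0,"wz":-0.1175,"grip":-1},{"dx":0.0192,"dy":-0.0411,"dz":0,"wx":0,"wy":0,"wz":-0.1175,"grip":-1},{"dx":0.0192,"dy":-0.0411,"dz":0,"wx":0,"wy":0,"wz":-0.1175,"grip":-1},{"dx":0.0192,"dy":-0.0411,"dz":0,"wx":0,"wy":0,"wz":-0.1175,"grip":-1}]'
python3 -m jog '[{"dx":0.0192,"dy":-0.0411,"dz":0,"wx":0,"wy":0,"wz":-0.1175,"grip":-1},{"dx":0.0192,"dy":-0.0411,"dz":0,"wx":0,"wy":0,"wz":-0.1175,"grip":-1},{"dx":0.0192,"dy":-0.0411,"dz":0,"wx":0,"wy":0,"wz":-0.1175,"grip":-1},{"dx":0.0192,"dy":-0.0411,"dz":0,"wx":0,"wy":0,"wz":-0.1175,"grip":-1},{"dx":0.0192,"dy":-0.0411,"dz":0,"wx":0,"wy":0,"wz":-0.1175,"grip":-1},{"dx":0.0192,"dy":-0.0411,"dz":0,"wx":0,"wy":0,"wz":-0.1175,"grip":-1},{"dx":0.0192,"dy":-0.0411,"dz":0,"wx":0,"wy":0,"wz":-0.1175,"grip":-1},{"dx":0,"dy":0,"dz":0,"wx":0,"wy":0,"wz":0,"grip":-1},{"dx":0,"dy":0,"dz":0,"wx":0,"wy":0,"wz":0,"grip":-1}]'
python3 - <<'E'
from h import *
s=env.state();print(s["ee_pos"],s["ee_rot"],s["qpos"],s["gripper_width"])
c=env.get_calibration("wrist");im=env.grab_frame("wrist")[:,:,::-1].copy()
print("pred pin",proj("wrist",[527.5,-127.5,96],c),"hinge",proj("wrist",[626.4,-11,34],c),"cap",proj("wrist",[565,35,108],c))
np.savez("pics/w2.npz",**c)
cv2.imwrite("pics/w2.png",im)
E
```

```text
time_s: 1.05
ee_pos: [393.2, 159.6, 214.0]
ee_rot: [180.0, -0.0, 96.6]
force: [1.2, 0.3, -0.2]
gripper_width: 90.8
time_s: 1.95
ee_pos: [527.0, -126.9, 213.2]
ee_rot: [-179.9, 0.0, 49.7]
force: [-0.3, -0.1, -0.6]
gripper_width: 91.1
[ 526.98706486 -126.94209133  213.22509663] [-1.79898000e+02  2.16961390e-02  4.97054876e+01] [-1.47742786e+01  1.54258536e+01  9.39166690e+01  2.58066926e-02
  7.07588743e+01  2.55117271e+01] 91.11468820813623
pred pin [317.35102474 232.71369595] hinge [317.74061765   9.33740547] cap [183.31587351 -13.47214727]
```

View pics/w2.png

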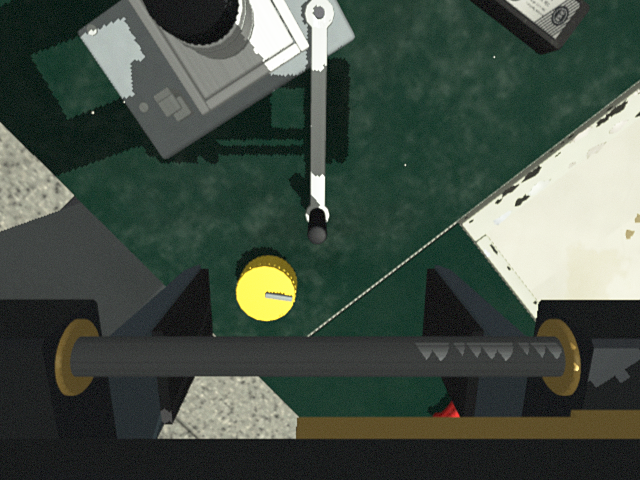

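Wrist view: pin top at (317,233), predicted (317,233). Hinge is at (318,12), predicted (318,9). The yellow look-alike at (266,290) is low and off the path. Next: descend and grip the pin.

```bash
python3 -m jog '[{"dx":0,"dy":0,"dz":-0.03,"wx":0,"wy":0,"wz":0,"grip":-1},{"dx":0,"dy":0,"dz":-0.03,"wx":0,"wy":0,"wz":0,"grip":-1},{"dx":0,"dy":0,"dz":-0.03,"wx":0,"wy":0,"wz":0,"grip":-1},{"dx":0,"dy":0,"dz":-0.03,"wx":0,"wy":0,"wz":0,"grip":-1},{"dx":0,"dy":0,"dz":-0.03,"wx":0,"wy":0,"wz":0,"grip":-1},{"dx":0,"dy":0,"dz":0,"wx":0,"wy":0,"wz":0,"grip":-1}]' 10
python3 -m jog '[{"dx":0,"dy":0,"dz":0,"wx":0,"wy":0,"wz":0,"grip":1},{"dx":0,"dy":0,"dz":0,"wx":0,"wy":0,"wz":0,"grip":1},{"dx":0,"dy":0,"dz":0,"wx":0,"wy":0,"wz":0,"grip":1},{"dx":0,"dy":0,"dz":0,"wx":0,"wy":0,"wz":0,"grip":1},{"dx":0,"dy":0,"dz":0,"wx":0,"wy":0,"wz":0,"grip":1},{"dx":0,"dy":0,"dz":0,"wx":0,"wy":0,"wz":0,"grip":1},{"dx":0,"dy":0,"dz":0,"wx":0,"wy":0,"wz":0,"grip":1},{"dx":0,"dy":0,"dz":0,"wx":0,"wy":0,"wz":0,"grip":1}]' 10
python3 - <<'E'
import numpy as np
h=np.array([626.4,-11]);p=np.array([527.2,-127.2]);r=153
a0=np.arctan2(*(p-h)[::-1])%(2*np.pi);print(a0)
a=np.linspace(a0,a0-1.03,21)
q=h+r*np.c_[np.cos(a),np.sin(a)];print((np.diff(q,axis=0)/1000).round(4).tolist(),q[-1])
E
```

```text
time_s: 2.6
ee_pos: [523.7, -124.0, 60.8]
ee_rot: [-179.5, 0.2, 49.9]
force: [-0.6, -0.3, 0.5]
gripper_width: 91.2
time_s: 3.4
ee_pos: [527.3, -126.4, 63.9]
ee_rot: [-180.0, 0.0, 49.8]
force: [-0.0, 0.8, -0.0]
gripper_width: 29.9
4.005750494933239
[[-0.0059, 0.0053], [-0.0056, 0.0056], [-0.0053, 0.0058], [-0.005, 0.0061], [-0.0047, 0.0064], [-0.0043, 0.0066], [-0.004, 0.0068], [-0.0036, 0.007], [-0.0033, 0.0072], [-0.0029, 0.0073], [-0.0025, 0.0075], [-0.0021, 0.0076], [-0.0017, 0.0077], [-0.0013, 0.0078], [-0.0009, 0.0078], [-0.0005, 0.0079], [-0.0001, 0.0079], [0.0003, 0.0079], [0.0007, 0.0078], [0.0011, 0.0078]] [475.49920911  14.25769799]
```

```bash
python3 -m jog '[{"dx":0,"dy":0,"dz":0,"wx":0,"wy":0,"wz":0,"grip":1},{"dx":0,"dy":0,"dz":0,"wx":0,"wy":0,"wz":0,"grip":1},{"dx":0,"dy":0,"dz":0,"wx":0,"wy":0,"wz":0,"grip":1},{"dx":0,"dy":0,"dz":0,"wx":0,"wy":0,"wz":0,"grip":1}]' 10
python3 -m jog '[{"dx":-0.0059,"dy":0.0053,"dz":0,"wx":0,"wy":0,"wz":-0.0515,"grip":1},{"dx":-0.0056,"dy":0.0056,"dz":0,"wx":0,"wy":0,"wz":-0.0515,"grip":1},{"dx":-0.0053,"dy":0.0058,"dz":0,"wx":0,"wy":0,"wz":-0.0515,"grip":1},{"dx":-0.005,"dy":0.0061,"dz":0,"wx":0,"wy":0,"wz":-0.0515,"grip":1},{"dx":-0.0047,"dy":0.0064,"dz":0,"wx":0,"wy":0,"wz":-0.0515,"grip":1}]'
python3 -m jog '[{"dx":-0.0043,"dy":0.0066,"dz":0,"wx":0,"wy":0,"wz":-0.0515,"grip":1},{"dx":-0.004,"dy":0.0068,"dz":0,"wx":0,"wy":0,"wz":-0.0515,"grip":1},{"dx":-0.0036,"dy":0.007,"dz":0,"wx":0,"wy":0,"wz":-0.0515,"grip":1},{"dx":-0.0033,"dy":0.0072,"dz":0,"wx":0,"wy":0,"wz":-0.0515,"grip":1},{"dx":-0.0029,"dy":0.0073,"dz":0,"wx":0,"wy":0,"wz":-0.0515,"grip":1}]'
```

```text
time_s: 3.8
ee_pos: [527.2, -126.4, 63.9]
ee_rot: [-180.0, 0.0, 49.8]
force: [0.5, -0.0, -0.3]
gripper_width: 13.9
time_s: 4.3
ee_pos: [501.0, -97.0, 63.9]
ee_rot: [180.0, -0.0, 34.9]
force: [0.4, 0.2, -1.9]
gripper_width: 13.7
time_s: 4.8
ee_pos: [483.2, -62.1, 63.9]
ee_rot: [180.0, -0.1, 20.1]
force: [1.8, 0.2, -3.0]
gripper_width: 13.7
```

```bash
python3 -m jog '[{"dx":-0.0025,"dy":0.0075,"dz":0,"wx":0,"wy":0,"wz":-0.0515,"grip":1},{"dx":-0.0021,"dy":0.0076,"dz":0,"wx":0,"wy":0,"wz":-0.0515,"grip":1},{"dx":-0.0017,"dy":0.0077,"dz":0,"wx":0,"wy":0,"wz":-0.0515,"grip":1},{"dx":-0.0013,"dy":0.0078,"dz":0,"wx":0,"wy":0,"wz":-0.0515,"grip":1},{"dx":-0.0009,"dy":0.0078,"dz":0,"wx":0,"wy":0,"wz":-0.0515,"grip":1},{"dx":-0.0005,"dy":0.0079,"dz":0,"wx":0,"wy":0,"wz":-0.0515,"grip":1},{"dx":-0.0001,"dy":0.0079,"dz":0,"wx":0,"wy":0,"wz":-0.0515,"grip":1},{"dx":0,"dy":0,"dz":0,"wx":0,"wy":0,"wz":0,"grip":1}]'
python3 -m jog '[{"dx":0.0002,"dy":0.004,"dz":0,"wx":0,"wy":0,"wz":-0.025,"grip":1},{"dx":0.0002,"dy":0.004,"dz":0,"wx":0,"wy":0,"wz":-0.025,"grip":1},{"dx":0.0003,"dy":0.004,"dz":0,"wx":0,"wy":0,"wz":-0.025,"grip":1}]'
python3 -m jog '[{"dx":0.0003,"dy":0.003,"dz":0,"wx":0,"wy":0,"wz":-0.02,"grip":1},{"dx":0.0004,"dy":0.003,"dz":0,"wx":0,"wy":0,"wz":-0.02,"grip":1}]'
```

```text
time_s: 5.6
ee_pos: [474.6, -7.5, 64.0]
ee_rot: [-180.0, -0.1, -0.3]
force: [3.3, -0.2, -4.2]
gripper_width: 13.5
time_s: 5.9
ee_pos: [475.3, 3.5, 64.0]
ee_rot: [180.0, -0.1, -4.7]
force: [3.3, -1.3, -2.7]
gripper_width: 13.6
time_s: 6.1
ee_pos: [476.0, 9.7, 64.0]
ee_rot: [180.0, -0.1, -7.0]
force: [4.5, -1.5, -5.6]
gripper_width: 13.7
```

```bash
python3 -m jog '[{"dx":0.0004,"dy":0.002,"dz":0,"wx":0,"wy":0,"wz":-0.013,"grip":1},{"dx":0,"dy":0,"dz":0,"wx":0,"wy":0,"wz":0,"grip":1}]'
python3 -m jog '[{"dx":0.0004,"dy":0.002,"dz":0,"wx":0,"wy":0,"wz":-0.013,"grip":1},{"dx":0,"dy":0,"dz":0,"wx":0,"wy":0,"wz":0,"grip":1}]'
python3 -m jog '[{"dx":0.0004,"dy":0.002,"dz":0,"wx":0,"wy":0,"wz":-0.013,"grip":1},{"dx":0,"dy":0,"dz":0,"wx":0,"wy":0,"wz":0,"grip":1}]'
```

```text
time_s: 6.3
ee_pos: [476.4, 12.0, 64.0]
ee_rot: [-180.0, -0.1, -7.7]
force: [5.1, -0.4, -6.3]
gripper_width: 13.5
time_s: 6.5
ee_pos: [476.6, 13.5, 64.0]
ee_rot: [180.0, -0.1, -8.4]
force: [5.6, -2.7, -5.7]
gripper_width: 14.2
time_s: 6.7
ee_pos: [476.6, 13.6, 64.0]
ee_rot: [179.7, -0.1, -9.0]
force: [4.0, -10.4, -4.1]
gripper_width: 13.5
```

The stop is felt at y=13.6 with a −10 N reaction, so the hook is shut. Release, rise, and move over the cap.

```bash
python3 -m jog '[{"dx":0,"dy":-0.0015,"dz":0,"wx":0,"wy":0,"wz":0,"grip":1},{"dx":0,"dy":0,"dz":0,"wx":0,"wy":0,"wz":0,"grip":-1},{"dx":0,"dy":0,"dz":0,"wx":0,"wy":0,"wz":0,"grip":-1},{"dx":0,"dy":0,"dz":0,"wx":0,"wy":0,"wz":0,"grip":-1},{"dx":0,"dy":0,"dz":0,"wx":0,"wy":0,"wz":0,"grip":-1},{"dx":0,"dy":0,"dz":0,"wx":0,"wy":0,"wz":0,"grip":-1}]'
python3 -m jog '[{"dx":0,"dy":0,"dz":0.03,"wx":0,"wy":0,"wz":0,"grip":-1},{"dx":0,"dy":0,"dz":0.03,"wx":0,"wy":0,"wz":0,"grip":-1},{"dx":0,"dy":0,"dz":0.03,"wx":0,"wy":0,"wz":0,"grip":-1},{"dx":0,"dy":0,"dz":0.03,"wx":0,"wy":0,"wz":0,"grip":-1},{"dx":0,"dy":0,"dz":0.03,"wx":0,"wy":0,"wz":0,"grip":-1},{"dx":0,"dy":0,"dz":0,"wx":0,"wy":0,"wz":0,"grip":-1}]'
python3 -m jog '[{"dx":0.011,"dy":0.0027,"dz":0,"wx":0,"wy":0,"wz":0.14,"grip":-1},{"dx":0.011,"dy":0.0027,"dz":0,"wx":0,"wy":0,"wz":0.14,"grip":-1},{"dx":0.011,"dy":0.0027,"dz":0,"wx":0,"wy":0,"wz":0.14,"grip":-1},{"dx":0.011,"dy":0.0027,"dz":0,"wx":0,"wy":0,"wz":0.14,"grip":-1},{"dx":0.011,"dy":0.0027,"dz":0,"wx":0,"wy":0,"wz":0.14,"grip":-1},{"dx":0.011,"dy":0.0027,"dz":0,"wx":0,"wy":0,"wz":0.14,"grip":-1},{"dx":0.011,"dy":0.0027,"dz":0,"wx":0,"wy":0,"wz":0.14,"grip":-1},{"dx":0.011,"dy":0.0027,"dz":0,"wx":0,"wy":0,"wz":0.14,"grip":-1},{"dx":0,"dy":0,"dz":0,"wx":0,"wy":0,"wz":0,"grip":-1},{"dx":0,"dy":0,"dz":0,"wx":0,"wy":0,"wz":0,"grip":-1}]'
python3 - <<'E'
from h import *
s=env.state();print(s["ee_pos"],s["ee_rot"],s["qpos"],s["torque"])
c=env.get_calibration("wrist");im=env.grab_frame("wrist")[:,:,::-1].copy()
print("cap",proj("wrist",[565,35,108],c),"pin",proj("wrist",[476,14,96],c))
np.savez("pics/w3.npz",**c)
cv2.imwrite("pics/w3.png",im)
E
```

```text
time_s: 7.3
ee_pos: [476.0, 14.6, 64.0]
ee_rot: [180.0, 0.0, -9.2]
force: [0.1, -0.3, 0.5]
gripper_width: 50.9
time_s: 7.9
ee_pos: [478.6, 14.6, 218.0]
ee_rot: [-179.9, -0.5, -9.2]
force: [-0.3, -0.9, 0.3]
gripper_width: 91.1
time_s: 8.9
ee_pos: [563.4, 36.0, 213.0]
ee_rot: [-179.9, 0.1, 54.8]
force: [0.3, -0.6, 0.1]
gripper_width: 91.1
[563.4025449   35.99165574 212.95611798] [-1.79899204e+02  8.81175779e-02  5.48066323e+01] [ 2.49285955e+00  1.74780447e+01  9.10140947e+01 -8.54850817e-03
  7.16414970e+01  3.76890067e+01] [-0.11476519  0.07865125  0.0181135 ]
cap [319.11860135 236.83877427] pin [236.08155775 322.71785787]
```

View pics/w3.png

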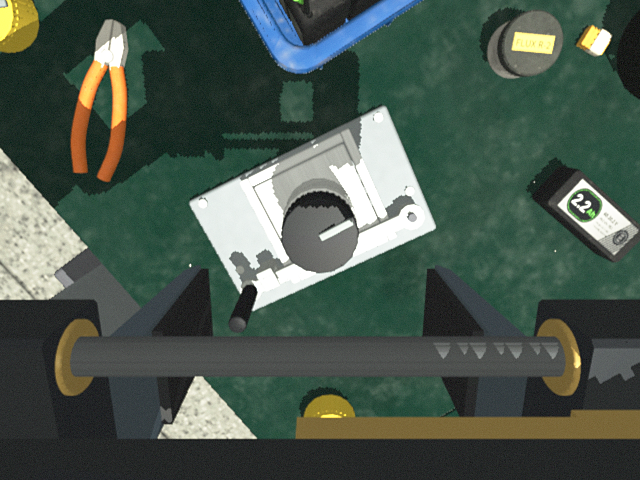

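Wrist view: the hook lies over the foot with its pin at (238,323), predicted (236,323), so it stayed shut. Cap top centre is at about (320,232), pointer toward (350,223).

```bash
python3 - <<'E'
from h import *
c=dict(np.load("pics/w3.npz"));c={k:(v if v.ndim else float(v)) for k,v in c.items()}
print(ray("",320,232,108,c), ray("",238,323,96,c))
E
python3 -m jog '[{"dx":0.001,"dy":0,"dz":-0.03,"wx":0,"wy":0,"wz":0,"grip":-1},{"dx":0.001,"dy":0,"dz":-0.03,"wx":0,"wy":0,"wz":0,"grip":-1},{"dx":0,"dy":0,"dz":-0.03,"wx":0,"wy":0,"wz":0,"grip":-1},{"dx":0,"dy":0,"dz":-0.02,"wx":0,"wy":0,"wz":0,"grip":-1},{"dx":0,"dy":0,"dz":0,"wx":0,"wy":0,"wz":0,"grip":-1},{"dx":0,"dy":0,"dz":0,"wx":0,"wy":0,"wz":0,"grip":-1}]' 20
```

```text
[567.378184   37.3716966 108.       ] [477.00887463  13.01357919  96.        ]
time_s: 9.55
ee_pos: [566.1, 35.9, 104.4]
ee_rot: [180.0, -0.0, 54.9]
force: [0.0, -0.1, 0.2]
gripper_width: 91.4
```

```bash
python3 -m jog '[{"dx":0,"dy":0,"dz":-0.015,"wx":0,"wy":0,"wz":0,"grip":-1},{"dx":0,"dy":0,"dz":-0.013,"wx":0,"wy":0,"wz":0,"grip":-1},{"dx":0,"dy":0,"dz":0,"wx":0,"wy":0,"wz":0,"grip":-1},{"dx":0,"dy":0,"dz":0,"wx":0,"wy":0,"wz":0,"grip":1},{"dx":0,"dy":0,"dz":0,"wx":0,"wy":0,"wz":0,"grip":1},{"dx":0,"dy":0,"dz":0,"wx":0,"wy":0,"wz":0,"grip":1},{"dx":0,"dy":0,"dz":0,"wx":0,"wy":0,"wz":0,"grip":1},{"dx":0,"dy":0,"dz":0,"wx":0,"wy":0,"wz":0,"grip":1},{"dx":0,"dy":0,"dz":0,"wx":0,"wy":0,"wz":0,"grip":1}]' 20
python3 -m jog '[{"dx":0,"dy":0,"dz":0,"wx":0,"wy":0,"wz":0,"grip":1},{"dx":0,"dy":0,"dz":0,"wx":0,"wy":0,"wz":0,"grip":1},{"dx":0,"dy":0,"dz":0,"wx":0,"wy":0,"wz":0,"grip":1}]'
python3 -c "
from h import *
print(env.state()['torque'])"
python3 -m jog '[{"dx":0,"dy":0,"dz":0,"wx":0,"wy":0,"wz":0.05,"grip":1},{"dx":0,"dy":0,"dz":0,"wx":0,"wy":0,"wz":0.05,"grip":1},{"dx":0,"dy":0,"dz":0,"wx":0,"wy":0,"wz":0,"grip":1}]'
python3 -c "
from h import *
print(env.state()['torque'])"
```

```text
time_s: 10.45
ee_pos: [565.9, 36.2, 76.1]
ee_rot: [-180.0, 0.0, 55.0]
force: [-0.9, 0.0, 1.5]
gripper_width: 51.2
time_s: 10.75
ee_pos: [565.9, 36.2, 76.1]
ee_rot: [-180.0, 0.0, 55.0]
force: [-2.2, 0.6, 3.1]
gripper_width: 51.8
[0.14294805 0.49964266 0.01084156]
time_s: 11.05
ee_pos: [566.0, 36.6, 76.1]
ee_rot: [-179.9, -0.1, 60.6]
force: [-3.2, 3.3, 3.2]
gripper_width: 51.7
[ 0.45997981  0.55692553 -0.63165176]
```

```bash
python3 -m jog '[{"dx":0,"dy":0,"dz":0,"wx":0,"wy":0,"wz":0.05,"grip":1},{"dx":0,"dy":0,"dz":0,"wx":0,"wy":0,"wz":0.03,"grip":1},{"dx":0,"dy":0,"dz":0,"wx":0,"wy":0,"wz":0,"grip":1}]'
python3 -c "
from h import *
print(env.state()['torque'])"
python3 -m jog '[{"dx":0,"dy":0,"dz":0,"wx":0,"wy":0,"wz":-0.06,"grip":1},{"dx":0,"dy":0,"dz":0,"wx":0,"wy":0,"wz":-0.06,"grip":1},{"dx":0,"dy":0,"dz":0,"wx":0,"wy":0,"wz":0,"grip":1}]'
python3 -c "
from h import *
print(env.state()['torque'])"
python3 -m jog '[{"dx":0,"dy":0,"dz":0,"wx":0,"wy":0,"wz":-0.06,"grip":1},{"dx":0,"dy":0,"dz":0,"wx":0,"wy":0,"wz":-0.06,"grip":1},{"dx":0,"dy":0,"dz":0,"wx":0,"wy":0,"wz":0,"grip":1}]'
python3 -c "
from h import *
print(env.state()['torque'])"
```

```text
time_s: 11.35
ee_pos: [566.0, 36.8, 76.0]
ee_rot: [-179.9, -0.1, 65.1]
force: [-1.6, 4.5, 2.6]
gripper_width: 51.9
[ 0.73254309  0.44861305 -0.76341717]
time_s: 11.65
ee_pos: [565.8, 36.0, 76.0]
ee_rot: [-180.0, 0.1, 58.4]
force: [-3.6, 1.7, 4.1]
gripper_width: 52.0
[0.26911304 0.5689526  0.00129874]
time_s: 11.95
ee_pos: [565.9, 35.9, 76.0]
ee_rot: [-180.0, 0.0, 51.6]
force: [-3.2, 2.2, 5.0]
gripper_width: 51.9
[ 0.21437402  0.60664104 -0.02240445]
```

Turning + hits a stop (−0.76 N m), turning − is free, so the thread is left-handed. Continue clockwise.

```bash
python3 -m jog '[{"dx":0,"dy":0,"dz":0,"wx":0,"wy":0,"wz":-0.08,"grip":1},{"dx":0,"dy":0,"dz":0,"wx":0,"wy":0,"wz":-0.08,"grip":1},{"dx":0,"dy":0,"dz":0,"wx":0,"wy":0,"wz":-0.08,"grip":1},{"dx":0,"dy":0,"dz":0,"wx":0,"wy":0,"wz":-0.08,"grip":1},{"dx":0,"dy":0,"dz":0,"wx":0,"wy":0,"wz":-0.08,"grip":1},{"dx":0,"dy":0,"dz":0,"wx":0,"wy":0,"wz":0,"grip":1}]'
python3 -c "
from h import *
print(env.state()['torque'])"
python3 -m jog '[{"dx":0,"dy":0,"dz":0,"wx":0,"wy":0,"wz":-0.08,"grip":1},{"dx":0,"dy":0,"dz":0,"wx":0,"wy":0,"wz":-0.08,"grip":1},{"dx":0,"dy":0,"dz":0,"wx":0,"wy":0,"wz":-0.08,"grip":1},{"dx":0,"dy":0,"dz":0,"wx":0,"wy":0,"wz":-0.08,"grip":1},{"dx":0,"dy":0,"dz":0,"wx":0,"wy":0,"wz":-0.08,"grip":1},{"dx":0,"dy":0,"dz":0,"wx":0,"wy":0,"wz":0,"grip":1}]'
python3 -c "
from h import *
print(env.state()['torque'])"
python3 -m jog '[{"dx":0,"dy":0,"dz":0,"wx":0,"wy":0,"wz":-0.04,"grip":1},{"dx":0,"dy":0,"dz":0,"wx":0,"wy":0,"wz":-0.04,"grip":1},{"dx":0,"dy":0,"dz":0,"wx":0,"wy":0,"wz":0,"grip":1}]'
python3 -c "
from h import *
print(env.state()['torque'])"
```

```text
time_s: 12.55
ee_pos: [566.1, 35.6, 76.0]
ee_rot: [180.0, 0.0, 28.7]
force: [-3.4, -0.1, 3.4]
gripper_width: 51.8
[0.0596618  0.66630719 0.03101205]
time_s: 13.15
ee_pos: [566.2, 35.5, 76.0]
ee_rot: [179.9, 0.0, 5.9]
force: [-3.1, -0.7, 2.9]
gripper_width: 52.1
[-0.13731698  0.58838605  0.01259267]
time_s: 13.45
ee_pos: [566.4, 35.6, 76.0]
ee_rot: [180.0, -0.0, 1.3]
force: [-1.8, -1.1, 2.5]
gripper_width: 52.1
[-0.2213098   0.52297842 -0.00073501]
```

```bash
python3 -m jog '[{"dx":0,"dy":0,"dz":0,"wx":0,"wy":0,"wz":-0.04,"grip":1},{"dx":0,"dy":0,"dz":0,"wx":0,"wy":0,"wz":-0.03,"grip":1},{"dx":0,"dy":0,"dz":0,"wx":0,"wy":0,"wz":0,"grip":1}]'
python3 -c "
from h import *
print(env.state()['torque'])"
python3 -m jog '[{"dx":0,"dy":0,"dz":0.003,"wx":0,"wy":0,"wz":0,"grip":1},{"dx":0,"dy":0,"dz":0.003,"wx":0,"wy":0,"wz":0,"grip":1},{"dx":0,"dy":0,"dz":0,"wx":0,"wy":0,"wz":0,"grip":1}]'
```

```text
time_s: 13.75
ee_pos: [566.1, 35.6, 76.0]
ee_rot: [179.9, 0.0, -2.8]
force: [-2.8, -2.9, 2.7]
gripper_width: 52.0
[-0.31556069  0.71219181  0.01473956]
time_s: 14.05
ee_pos: [566.0, 36.2, 82.0]
ee_rot: [-180.0, 0.0, -2.9]
force: [-3.2, 0.3, -0.9]
gripper_width: 51.8
```

```bash
python3 -m jog '[{"dx":0,"dy":0,"dz":0.004,"wx":0,"wy":0,"wz":0,"grip":1},{"dx":0,"dy":0,"dz":0.004,"wx":0,"wy":0,"wz":0,"grip":1},{"dx":0,"dy":0,"dz":0.004,"wx":0,"wy":0,"wz":0,"grip":1},{"dx":0,"dy":0,"dz":0.004,"wx":0,"wy":0,"wz":0,"grip":1},{"dx":0,"dy":0,"dz":0.004,"wx":0,"wy":0,"wz":0,"grip":1},{"dx":0,"dy":0,"dz":0.006,"wx":0,"wy":0,"wz":0,"grip":1}]'
python3 -m jog '[{"dx":0,"dy":0,"dz":0.01,"wx":0,"wy":0,"wz":0,"grip":1},{"dx":0,"dy":0,"dz":0.01,"wx":0,"wy":0,"wz":0,"grip":1},{"dx":0,"dy":0,"dz":0.01,"wx":0,"wy":0,"wz":0,"grip":1},{"dx":0,"dy":0,"dz":0.01,"wx":0,"wy":0,"wz":0,"grip":1},{"dx":0,"dy":0,"dz":0.008,"wx":0,"wy":0,"wz":0,"grip":1},{"dx":0,"dy":0,"dz":0,"wx":0,"wy":0,"wz":0,"grip":1},{"dx":0,"dy":0,"dz":0,"wx":0,"wy":0,"wz":0,"grip":1},{"dx":0,"dy":0,"dz":0,"wx":0,"wy":0,"wz":0,"grip":1}]'
python3 - <<'E'
from h import *
s=env.state();print(s["ee_pos"],s["force"],s["gripper_width"])
a=env.grab_frame("side")[:,:,::-1];b=env.grab_frame("top")[:,:,::-1]
R=lambda x:cv2.resize(x,(400,480),interpolation=cv2.INTER_CUBIC)
cv2.imwrite("pics/f.png",np.hstack([R(a[190:350,275:408]),R(b[220:330,230:322])]))
E
```

```text
time_s: 14.65
ee_pos: [566.3, 36.0, 108.4]
ee_rot: [180.0, -0.0, -2.9]
force: [-0.6, -0.6, -0.7]
gripper_width: 51.9
time_s: 15.45
ee_pos: [565.8, 36.0, 155.4]
ee_rot: [180.0, 0.1, -2.9]
force: [-0.2, -1.1, -1.0]
gripper_width: 51.8
[565.77155534  36.01262774 155.43131837] [-0.20012431 -1.083207   -1.01772567] 51.795042295807676
```

View pics/f.png

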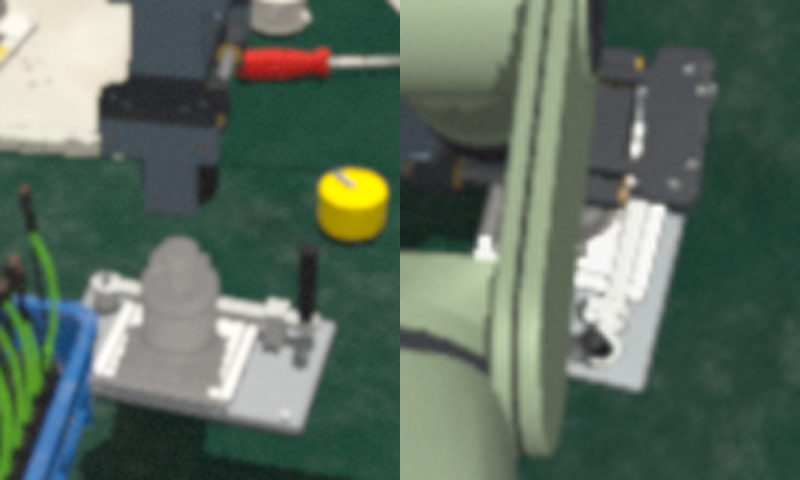

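The side view shows the bare neck at crop (180,260), the pot in its pocket and the hook in the catch with its pin at (307,285). The cap is hidden behind the finger, but the opening stays at 51.8 mm. I'm handing the job in.

```bash
python3 -c "
from workcell import env
print(env.job_done())"
```

```text
the job is handed in; nothing more can be done
None
```

The hook is shut in its catch, the cap is off, and the arm is holding it level about 79 mm above where it sat. I handed the job in at about 15.5 s of robot time.

- **Hook:** I gripped the pin and swung it round until it met the stop, with a reaction of about 10 N. The last pictures show it still shut under the catch.
- **Thread:** The thread is left-handed. Turned anticlockwise, the cap met a stop at about 0.76 N m. Clockwise it turned with almost no torque through about 1.0 rad.
- **Lift:** The cap came straight off with only about 1 N on the wrist.
- **Last checks:** The pot is seated with its neck bare. The finger opening is 51.8 mm, which matches the 52 mm cap. The cap itself was hidden behind a finger in the final pictures, so that opening and the bare neck are the evidence that it is held. I did not check the bystanders one by one in the final pictures, but the arm kept clear of them throughout.
- **Refused call:** The first move was refused because its rows were incomplete. It moved nothing.

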